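Put the powder funnels back on their hook as one nested set

TASK

Put the three white powder funnels away on the leaning arm of the funnel hook, mouth down with the stem towards the arm's end, one at a time: the small one first, down onto the black seat, then the middle one over it and the large one over both. Each must be fully home and let go before the next, so that they end nested straight on the arm. Leave the amber bottle and the sample pot in front of the monitor standing where they are.

Things in the scene. Friction and masses are not known exactly. Their poses are not given: they have to be found in the camera images.
- small_funnel: Smallest of three white plastic powder funnels, standing mouth down at the start. Mouth 84 mm wide, straight stem 28 mm outside, 22 mm inside (top 45 mm), 93.5 mm high; wall 3 mm, open right through, cone angle 60 degrees; grip it across the stem. Origin: centre of the mouth; z: along the axis to the stem end. Home, its mouth lies 108 mm below hook_tip on the arm's axis; the rod then looks 15 mm out of the stem.
- medium_funnel: Middle one of three white plastic powder funnels, standing mouth down at the start. Mouth 110 mm wide, straight stem 41 mm outside, 35 mm inside (top 45 mm), 105 mm high; wall 3 mm, open right through, cone angle 60 degrees; grip it across the stem. Origin: centre of the mouth; z: along the axis to the stem end. Home, its mouth lies 125 mm below hook_tip, 16.5 mm past the small one's; small stem 5 mm proud.
- large_funnel: Largest of three white plastic powder funnels, standing mouth down at the start. Mouth 140 mm wide, straight stem 54 mm outside, 48 mm inside (top 45 mm), 119.5 mm high; wall 3 mm, open right through, cone angle 60 degrees; grip it across the stem. Origin: centre of the mouth; z: along the axis to the stem end. Home, its mouth lies 145 mm below hook_tip, 20 mm past the middle one's; middle stem 5 mm proud.
- funnel_hook: Funnel hook, fixed to the bench: dark base plate 150 x 110 x 14 mm, and a 14 mm steel rod that rises 45 mm behind the origin and bends into a straight arm leaning 35 degrees from vertical to the hook's front, with a black tapered seat round it. Origin: centre of the plate's underside; x points to its back (the arm leans to -x), z up.
- hook_tip (a point): The very end of the hook's arm (rod 14 mm thick, round black end), about 0.21 m above the bench. z runs along the arm's axis up and out past its end, so funnels go on along -z; y is level. The seat is a cone round the arm, 36 mm wide at 72 mm below the tip and 61 mm wide at 95 mm, that fits the small funnel's inside.
- amber_bottle: Bystander: amber glass bottle with black cap, 58 mm thick, 118 mm high, standing loose. Origin: centre of its foot, z up.
- sample_pot: Bystander: white sample pot with a white lid, near the foot of the monitor, 54 mm thick, 68 mm high, standing loose. Origin: centre of its foot, z up.
There are look-alikes about, which are no part of the job. What is shaped like the small_funnel but pink is not meant. What is shaped like the large_funnel but brown is not meant.

How it is judged (in metres and radians):
On the way, in this order (a step that is already met when the one before it is completed fails the run):
1. the small funnel is fully home on the hook's seat and let go (z of small_funnel in the frame of hook_tip between -0.1155 and -0.1015 m and x of small_funnel in the frame of hook_tip between -0.008 and 0.008 m and y of small_funnel in the frame of hook_tip between -0.008 and 0.008 m and angle between the z axis of small_funnel and the z axis of hook_tip, either way round below 0.12 rad and contact force between the arm and small_funnel below 0.2 N and linear speed of small_funnel below 0.03 m/s), for 0.2 s.
2. the middle funnel is fully home over the small one and let go (z of small_funnel in the frame of hook_tip between -0.1155 and -0.1015 m and x of small_funnel in the frame of hook_tip between -0.008 and 0.008 m and y of small_funnel in the frame of hook_tip between -0.008 and 0.008 m and angle between the z axis of small_funnel and the z axis of hook_tip, either way round below 0.12 rad and z of medium_funnel in the frame of small_funnel between -0.0225 and -0.0105 m and x of medium_funnel in the frame of small_funnel between -0.007 and 0.007 m and y of medium_funnel in the frame of small_funnel between -0.007 and 0.007 m and angle between the z axis of medium_funnel and the z axis of small_funnel, either way round below 0.12 rad and contact force between the arm and medium_funnel below 0.2 N and linear speed of medium_funnel below 0.03 m/s), for 0.2 s.
3. the large funnel is fully home over the middle one and let go (z of small_funnel in the frame of hook_tip between -0.1155 and -0.1015 m and x of small_funnel in the frame of hook_tip between -0.008 and 0.008 m and y of small_funnel in the frame of hook_tip between -0.008 and 0.008 m and angle between the z axis of small_funnel and the z axis of hook_tip, either way round below 0.12 rad and z of medium_funnel in the frame of small_funnel between -0.0225 and -0.0105 m and x of medium_funnel in the frame of small_funnel between -0.007 and 0.007 m and y of medium_funnel in the frame of small_funnel between -0.007 and 0.007 m and angle between the z axis of medium_funnel and the z axis of small_funnel, either way round below 0.12 rad and z of large_funnel in the frame of medium_funnel between -0.026 and -0.014 m and x of large_funnel in the frame of medium_funnel between -0.007 and 0.007 m and y of large_funnel in the frame of medium_funnel between -0.007 and 0.007 m and angle between the z axis of large_funnel and the z axis of medium_funnel, either way round below 0.12 rad and contact force between the arm and large_funnel below 0.2 N and linear speed of large_funnel below 0.03 m/s), for 0.2 s.
At the end, for the whole second after the job is handed in: At rest on the hook, stems outward: the small funnel's mouth 101 to 116 mm below the tip, within 8 mm of the arm's axis; the middle one's mouth 10 to 23 mm beyond it, the large one's 14 to 26 mm beyond that, both within 7 mm of centre; all axes within 0.12 rad (z of small_funnel in the frame of hook_tip between -0.1155 and -0.1015 m and x of small_funnel in the frame of hook_tip between -0.008 and 0.008 m and y of small_funnel in the frame of hook_tip between -0.008 and 0.008 m and angle between the z axis of small_funnel and the z axis of hook_tip, either way round below 0.12 rad and z of medium_funnel in the frame of small_funnel between -0.0225 and -0.0105 m and x of medium_funnel in the frame of small_funnel between -0.007 and 0.007 m and y of medium_funnel in the frame of small_funnel between -0.007 and 0.007 m and angle between the z axis of medium_funnel and the z axis of small_funnel, either way round below 0.12 rad and z of large_funnel in the frame of medium_funnel between -0.026 and -0.014 m and x of large_funnel in the frame of medium_funnel between -0.007 and 0.007 m and y of large_funnel in the frame of medium_funnel between -0.007 and 0.007 m and angle between the z axis of large_funnel and the z axis of medium_funnel, either way round below 0.12 rad and linear speed of each of small_funnel, medium_funnel, large_funnel below 0.02 m/s); the robot touches nothing.
It fails at once if the amber bottle is pushed more than 20 mm or tipped (distance of amber_bottle from where it was at the start of the episode above 0.02 m or angle between amber_bottle's own z axis and vertical above 0.3 rad).
It fails at once if the sample pot is pushed more than 20 mm or tipped (distance of sample_pot from where it was at the start of the episode above 0.02 m or angle between sample_pot's own z axis and vertical above 0.3 rad).
It also fails if it takes over 72 s, if anything falls off the work surface, if the arm or the gripper's body presses on something with over 40 N, if the wrist force passes 120 N, or if a joint passes its speed limit or range.

ROBOT

A 7-joint arm with a two-finger parallel gripper is mounted at the origin on a cart in front of the work surface, level with it; the furniture and walls round the work are solid. World frame = base frame: x ahead of the robot, y to its left, z up, the work surface at z = 0. Lengths are in mm, angles in degrees, forces in N, time in s.
With the tool pointing down it reaches from about 350 to 900 mm from the base axis. Payload 7.2 kg.
Tool frame: the origin (TCP) lies on the centre line of the jaws, within the pads' length; the fingertips stand tcp_to_tips ahead of it and the grasp point (between the pads) lies 6 mm ahead of it (tcp_to_tips is the distance from the TCP to the fingertips, in mm); z points along the fingers, y is the line along which they close (so a half turn about z gives the same grasp; the last joint's range is limited). The gripper opens to 88 mm and grips with 3 to 60 N. Pads are 20 mm wide; open, the fingers measure 115 mm over their backs; the gripper's body (75 mm by 178 mm) begins 61 mm behind the grasp point.
Start: joints at [-70.944, 23.554, -0.728, 91.456, 0.321, 64.991, -4.71], TCP at [243.856, 575.467, 247.653] pointing down, gripper open.
Joint ranges: [-169.25, 169.25], [-16.82, 113.86], [-84.01, 82.57], [7.8, 145.47], [-59.2, 239.2], [7.22, 106.19], [-163.78, 163.78]. Speed limits (degrees/s): [136.94, 136.94, 172.46, 172.46, 180, 180, 180].

INTERFACE

Orientations are given as [roll, pitch, yaw] about the fixed x, y, z axes, in that order (R = Rz(yaw) Ry(pitch) Rx(roll)).
In Python, from rig import get_obs, camera, calibration, close_job, tcp_to_tips gives the robot as it stands.
- The arm moves only by the tool drive_tool, never from a script. Its argument "rows" is a list of rows, each a list of 7 numbers: the turn, a rotation vector about the world's x, y, z in degrees, then the shift along the world's x, y, z in mm, then the opening, from -1 (shut) to 1 (fully open). In form: [[rx, ry, rz, x, y, z, jaw], ...]. A call has 1 to 12 rows; each row shifts and turns the commanded pose from where the row before left it; what a row does not reach is not made up. A row lasts 1/8 s, in which the tool goes at most 62.5 mm and 10.7 degrees, less where a joint would pass 70% of its speed; a pose out of reach is approached as far as the arm can. A call with a gripper value outside its range is refused whole. The fingers move at their own pace and stop on an object; the grip force is fixed at half the most. Time passes only in rows, so rows that do not move let the fingers close. It gives the time, the measured TCP pose, the force, the opening and the grip force at its end, in the units of the state.
- get_obs(): the state, without advancing time (a new reading comes with each control period).
- camera(name): name is "scene" or "top"; returns the picture (384x512x3 uint8, red, green, blue); there is no depth.
- calibration(name): a dict with "camera_matrix" (3x3 intrinsics, pixels), "world_to_cam" (4x4, takes a point from world to camera coordinates). Camera axes: x right, y up, looking along -z (the intrinsics and any distortion apply to the point x, -y, -z); pixel columns grow to the right and rows downward; lengths in mm; the calibration is good to about 2 mm. A picture is of the moment at which its call begins. calibration takes no time and is no camera call.
- close_job(): hands the job in; it is judged then, once.
The state is a dict: "clock": time; "joint_positions": joint angles; "dq": joint speeds; "effort": joint torques, N m; "position": TCP position; "ee_rot": TCP orientation; "contact_force": force on the tool from outside, world axes, zero at the start; "moment": the same for the moment, N m; "finger_gap": opening from 0.0 (shut) to 1.0 (fully open); "grasp_force": force on a finger pad.
Only numpy, scipy, OpenCV 4.12 (cv2) and the standard library are available. Lean on these libraries where they do the work, as an engineer would, in place of code of your own. Each camera call takes 0.05 s, during which the arm holds its last target. There are 200 camera calls.

## Working session

There is one attempt and no reset: what is moved stays moved. The work goes in short steps, Python scripts to look and compute and a tool call to move; the robot and the scene stay as the last step left them, time stands still between calls to the robot, and variables do not carry over. Pictures are saved under pics/ and viewed, at most 10 in all, crops included, and the job is handed in when it is done.

Besides the shell and the picture viewer there is one more tool, called after "Emit:" as a command line: name --pt "numbers of a row" for each row, then --argument value for the rest. drive_tool: Moves the arm, as the interface text tells. Its arguments: {"type":"object","properties":{"rows":{"type":"array","items":{"type":"array","items":{"type":"number"}}}},"required":["rows"]}

```bash
ls; mkdir -p pics
python3 - <<'E'
from rig import *
import cv2
print(get_obs(), tcp_to_tips)
for n in("scene","top"):
    cv2.imwrite(f"pics/{n}0.png",camera(n)[:,:,::-1]); print(n,calibration(n))
E
```

```text
pics
{'clock': 0.0, 'joint_positions': array([-70.94411257,  23.59924781,  -0.72857809,  91.50239036,
         0.32226548,  64.99387557,  -4.70825801]), 'dq': array([-0.01010522, -0.06824   , -0.00349264,  0.03102935, -0.00012074,
        0.06682948,  0.09060316]), 'effort': array([ 1.20181921e-04, -5.87977159e+01,  6.41525723e-01, -2.91064578e+01,
       -5.38984628e-02,  1.85037620e-02,  1.64403568e-04]), 'position': array([243.69687211, 575.01706389, 246.82928106]), 'ee_rot': array([-1.79906862e+02,  7.83547643e-03,  1.57040216e+02]), 'contact_force': array([ 0.59897616, -0.62902902, -0.08649598]), 'moment': array([ 0.00249295,  0.00275773, -0.02535521]), 'grasp_force': 0.0, 'finger_gap': 0.9967658524448092} 25.0
scene {'camera_matrix': array([[419.02267202,   0.        , 253.72950721],
       [  0.        , 419.02267202, 189.46057109],
       [  0.        ,   0.        ,   1.        ]]), 'world_to_cam': array([[ 8.83885851e-01, -4.67365387e-01, -1.77594402e-02,
        -4.50173266e+02],
       [ 3.74279641e-01,  6.84050345e-01,  6.26090949e-01,
        -3.02818725e+02],
       [-2.80464888e-01, -5.60039928e-01,  7.79547770e-01,
        -1.22885025e+03],
       [ 0.00000000e+00,  0.00000000e+00,  0.00000000e+00,
         1.00000000e+00]])}
top {'camera_matrix': array([[410.82189069,   0.        , 250.36245657],
       [  0.        , 410.82189069, 186.49896244],
       [  0.        ,   0.        ,   1.        ]]), 'world_to_cam': array([[-2.03980132e-02, -9.99789126e-01,  2.37160540e-03,
         4.57210977e+00],
       [ 9.96302315e-01, -2.01287426e-02,  8.35256318e-02,
        -5.20279688e+02],
       [-8.34602809e-02,  4.06659289e-03,  9.96502807e-01,
        -1.38622182e+03],
       [ 0.00000000e+00,  0.00000000e+00,  0.00000000e+00,
         1.00000000e+00]])}
```

View pics/scene0.png

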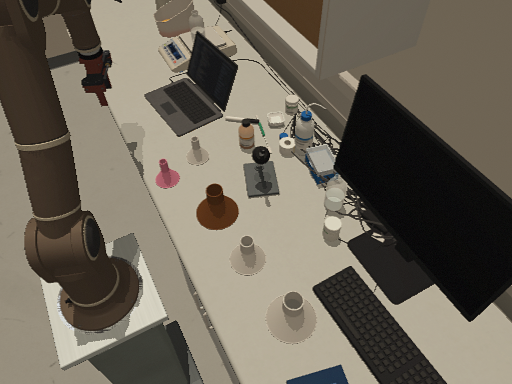

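View pics/top0.png

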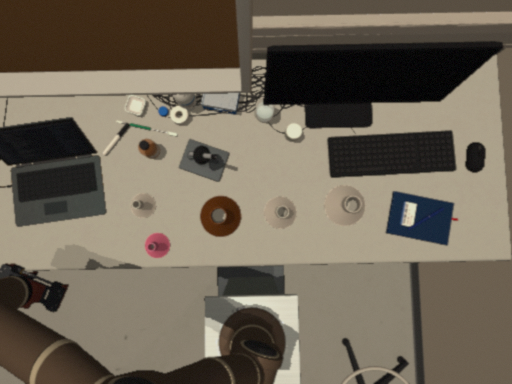

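The three white funnels are at scene (197,153), (247,255) and (292,315), or top (143,205), (281,212) and (346,205), from small to large. The pink one at scene (167,172) and the brown one at (217,208) are the look-alikes. The hook is at scene (261,170), top (205,160). The bottle is at top (148,148). The white lid at top (294,131) is probably the sample pot. I'll confirm these in one enlarged crop.

```bash
cat > h.py <<'E'
import numpy as np, cv2
from rig import *
from scipy.spatial.transform import Rotation as R
def proj(n,P):
    c=calibration(n);p=np.atleast_2d(P)@c['world_to_cam'][:3,:3].T+c['world_to_cam'][:3,3]
    q=(p*[1,-1,-1])@c['camera_matrix'].T
    return q[:,:2]/q[:,2:]
def ray(n,uv):
    c=calibration(n);M=c['world_to_cam'];d=np.linalg.inv(c['camera_matrix'])@[uv[0],uv[1],1]
    d=M[:3,:3].T@(d*[1,-1,-1]);return -M[:3,:3].T@M[:3,3],d/np.linalg.norm(d)
def plane(n,uv,z):
    o,d=ray(n,uv);return o+d*(z-o[2])/d[2]
def tri(us,ut):
    A=[];b=[];
    for n,u in(("scene",us),("top",ut)):
        o,d=ray(n,u);Q=np.eye(3)-np.outer(d,d);A.append(Q);b.append(Q@o)
    x=np.linalg.lstsq(np.vstack(A),np.hstack(b),rcond=None)[0]
    return x,[np.linalg.norm(A[i]@x-b[i]) for i in(0,1)]
E
python3 - <<'E'
from h import *
s=cv2.imread("pics/scene0.png");t=cv2.imread("pics/top0.png")
a=cv2.resize(s[120:220,140:290],(600,400),interpolation=cv2.INTER_CUBIC)
b=cv2.resize(s[225:345,220:330],(366,400),interpolation=cv2.INTER_CUBIC)
c=cv2.resize(t[130:230,120:250],(520,400),interpolation=cv2.INTER_CUBIC)
cv2.imwrite("pics/c1.png",cv2.resize(np.hstack([a]),None,fx=1,fy=1))
d=cv2.resize(t[180:230,255:375],(480,200),interpolation=cv2.INTER_CUBIC)
can=np.zeros((600,800,3),np.uint8)
can[:300,:450]=cv2.resize(a,(450,300));can[:300,470:745]=cv2.resize(b,(275,300))
can[310:600,:377]=cv2.resize(c,(377,290));can[310:475,390:786]=cv2.resize(d,(396,165))
cv2.imwrite("pics/c1.png",can)
for nm,u,w,h in(("small",(197,153),(143,205),0),("med",(247,260),(281,212),0),("large",(292,318),(346,205),0)):
    print(nm,plane("scene",u,10),plane("top",w,10))
print("hook",tri((261,155),(205,155)),"pot",plane("top",(294,131),68),"bottle",plane("top",(148,148),110))
E
```

```text
small [468.82916621 375.83314067  10.        ] [464.8433577  364.60725098  10.        ]
med [ 426.11912331 -113.83939364   10.        ] [ 431.14311553 -109.57450312   10.        ]
large [ 452.5419568  -334.55105399   10.        ] [ 450.65164275 -334.12571425   10.        ]
hook (array([610.92051709, 134.83671229, 149.79411164]), [np.float64(0.5616569220597105), np.float64(0.5616569220592715)]) pot [ 700.14444852 -155.90220463   68.        ] bottle [644.52635985 322.91572644 110.        ]
```

View pics/c1.png

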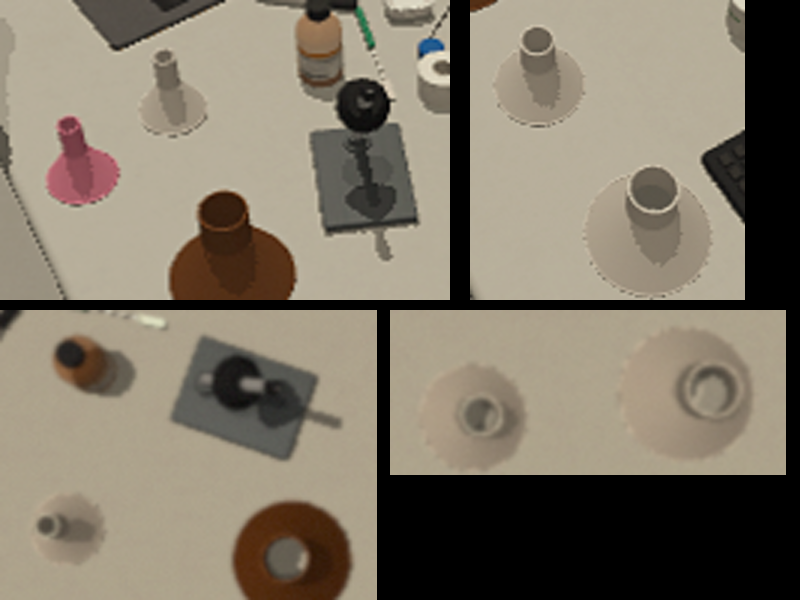

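The crop confirms it: the plain white funnels are the targets, and the pink and brown ones only match in shape. The hook's arm leans to the right in the top view (towards -y). Next I'll measure the stem rims and the hook more finely.

Run:
```python
from h import *
im={n:cv2.imread(f"pics/{n}0.png") for n in("scene","top")}
seeds={"small":((195,139),(136.6,204),93.5),"med":((246.8,241),(282.3,211.2),105),"large":((293.2,301),(352.3,203.9),119.5)}
tiles=[]
for k,(s,t,h) in seeds.items():
    print(k,tri(s,t),plane("scene",s,h),plane("top",t,h))
    for n,u in(("scene",s),("top",t)): tiles.append((n,u))
tiles+= [("scene",(261,160)),("top",(200,157))]
out=[]
for n,u in tiles:
    x0,y0=int(round(u[0]))-14,int(round(u[1]))-21
    t=cv2.resize(im[n][y0:y0+42,x0:x0+28],(196,294),interpolation=cv2.INTER_CUBIC)
    t=cv2.normalize(t,None,0,255,cv2.NORM_MINMAX)
    for i in range(0,28,7): cv2.line(t,(i*7,0),(i*7,4),(0,0,255),1)
    for i in range(0,42,7): cv2.line(t,(0,i*7),(4,i*7),(0,0,255),1)
    print(n,"tile origin",x0,y0); out.append(cv2.copyMakeBorder(t,2,2,2,2,cv2.BORDER_CONSTANT))
cv2.imwrite("pics/c2.png",np.vstack([np.hstack(out[:4]),np.hstack(out[4:])]))
for n,(x0,y0,x1,y1) in(("top",(175,135,235,185)),("scene",(238,155,285,200))):
    c=im[n][y0:y1,x0:x1].astype(int); 
    m=((c.max(2)<125)).astype(np.uint8)
    cs,_=cv2.findContours(m,0,1);q=max(cs,key=cv2.contourArea);hull=cv2.convexHull(q)[:,0]+[x0,y0]
    ap=cv2.approxPolyDP(hull.astype(np.float32)[:,None],4,True)[:,0]
    print(n,ap.tolist(),[plane(n,u,14).round(1).tolist() for u in ap])
    print(cv2.minAreaRect(np.array([plane(n,u,14)[:2] for u in hull],np.float32)))
```

```text
small (array([465.83338729, 363.10112335,  94.69769063]), [np.float64(1.109489840363088), np.float64(1.1094898403631277)]) [467.21816709 363.91902745  93.5       ] [464.83779058 363.78587519  93.5       ]
med (array([ 432.03501832, -106.64125803,  104.31716185]), [np.float64(0.32616983850094966), np.float64(0.32616983850052406)]) [ 432.16991182 -107.12946627  105.        ] [ 431.71353198 -106.47365928  105.        ]
large (array([ 451.15271367, -330.07996873,  114.69500389]), [np.float64(1.0236417406658325), np.float64(1.0236417406655391)]) [ 450.79230703 -332.10553658  119.5       ] [ 450.03167172 -328.46099705  119.5       ]
scene tile origin 181 118
top tile origin 123 183
scene tile origin 233 220
top tile origin 268 190
scene tile origin 279 280
top tile origin 338 183
scene tile origin 247 139
top tile origin 186 136
top [[179.0, 165.0], [191.0, 139.0], [228.0, 152.0], [234.0, 169.0], [216.0, 181.0]] [[600.5, 239.3, 14.0], [690.9, 197.1, 14.0], [642.6, 69.1, 14.0], [582.8, 49.3, 14.0], [542.3, 112.1, 14.0]]
((610.5237426757812, 137.35182189941406), (184.3047637939453, 110.40311431884766), 69.16800689697266)
scene [[269.0, 155.0], [279.0, 194.0], [249.0, 198.0], [243.0, 165.0], [252.0, 155.0]] [[697.1, 234.2, 14.0], [637.9, 58.2, 14.0], [540.1, 92.0, 14.0], [590.5, 236.1, 14.0], [642.2, 264.4, 14.0]]
((619.4548950195312, 160.72586059570312), (209.9048614501953, 110.85155487060547), 69.12648010253906)
```

View pics/c2.png

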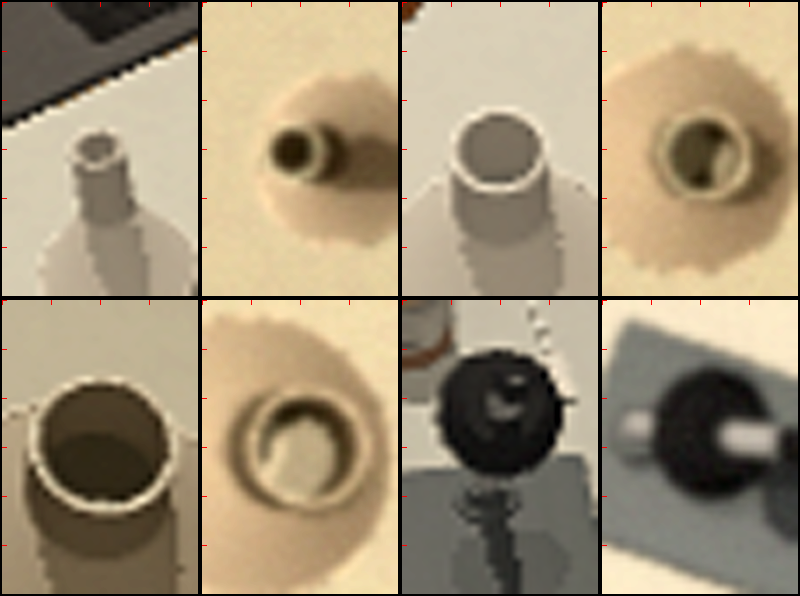

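Rim centres from the tiles: small at scene (194.2,138.5), top (135.4,203.9); medium at (246.2,240.9), (282.5,211.1); large at (292.8,300.4), (352.6,203.5). The hook seat disc is centred at scene (260.6,154.5), top (200.9,154.5). The rod in the top view runs right to about (213,157).

Run:
```python
from h import *
for k,s,t,h in(("small",(194.2,138.5),(135.4,203.9),93.5),("med",(246.2,240.9),(282.5,211.1),105),("large",(292.8,300.4),(352.6,203.5),119.5)):
    print(k,[a for a in tri(s,t)],plane("scene",s,h),plane("top",t,h))
cor=np.array([plane("top",u,14)[:2] for u in((190,139.3),(229.3,152.4),(220.3,181.7),(179,169.3))])-0
print("plate",cor.mean(0),cv2.minAreaRect(cor.astype(np.float32)), [np.degrees(np.arctan2(*(cor[i]-cor[j])[::-1])) for i,j in((0,1),(3,2))])
C,e=tri((260.6,154.5),(200.9,154.5));print("C95",C,e)
for yaw in(68,70,72):
    f=-np.array([np.cos(np.radians(yaw)),np.sin(np.radians(yaw)),0]);a=np.sin(np.radians(35))*f+np.array([0,0,np.cos(np.radians(35))])
    T=C+95*a;print(yaw,"tip",T,proj("top",T),proj("scene",T),"C72",proj("top",C+23*a),"bot", (C-cor.mean(0).tolist().__add__([0]))@f)
# dark seat mask
for n,(x0,y0,x1,y1) in(("scene",(250,142,276,166)),("top",(188,140,212,168))):
    c=cv2.imread(f"pics/{n}0.png").max(2)[y0:y1,x0:x1]; m=(c<62).astype(np.uint8)
    for r in m: print("".join(".#"[v] for v in r))
    cs,_=cv2.findContours(m,0,1);q=max(cs,key=cv2.contourArea);print(n,cv2.fitEllipse(cv2.convexHull(q)),x0,y0)
```

```text
small [array([465.44373531, 367.55143898,  93.66929486]), [np.float64(0.22263764159601693), np.float64(0.22263764159585786)]] [465.70113493 367.64498115  93.5       ] [465.2405261  367.66942685  93.5       ]
med [array([ 431.28264096, -106.78506139,  105.96063965]), [np.float64(0.7619574881222685), np.float64(0.7619574881226223)]] [ 430.80262566 -106.0041187   105.        ] [ 432.02071807 -107.12394121  105.        ]
large [array([ 451.22894321, -329.77053775,  118.1180012 ]), [np.float64(0.11401926664170232), np.float64(0.11401926664228501)]] [ 450.73486817 -330.22324054  119.5       ] [ 451.28317999 -329.46747366  119.5       ]
plate [614.03636459 150.46961735] ((615.4984741210938, 151.24874877929688), (149.3404541015625, 111.22367858886719), 72.08674621582031) [np.float64(70.25871964561223), np.float64(72.08674197835745)]
C95 [615.88416443 148.86982966 136.43831839] [np.float64(0.41155114854860325), np.float64(0.4115511485487036)]
68 tip [595.47194051  98.3478026  214.2577626 ] [[214.93083125 156.60984352]] [[262.34109947 149.81588557]] C72 [[204.17222524 154.89289196]] bot 0.7910
[... 1222 characters left out ...]
.........
.............##.........
..........########......
.........###########....
........############....
.......##############...
......###############...
......################..
......################..
......##########........
......#########.........
.....##########........#
.....##########........#
.....###########.......#
...#################...#
......##################
.......#################
.......#################
........################
.........##########..###
...........######....###
.....................###
......................##
......................##
top ((14.731410026550293, 16.319133758544922), (19.074195861816406, 25.533666610717773), 135.4428253173828) 188 140
```

Run:
```python
from h import *
def edge(n,p,q,k=24):
    g=cv2.GaussianBlur(cv2.imread(f"pics/{n}0.png",0),(3,3),0).astype(np.float32)
    p,q=np.array(p,float),np.array(q,float);d=(q-p)/np.linalg.norm(q-p);nn=np.array([-d[1],d[0]]);pts=[]
    s=np.arange(-4,4.01,.1)
    for t in np.linspace(.12,.88,k):
        c=p+(q-p)*t;xy=(c+s[:,None]*nn).astype(np.float32)
        v=cv2.remap(g,xy[:,:1],xy[:,1:],cv2.INTER_LINEAR)[:,0];gr=np.abs(np.gradient(v));i=gr.argmax();
        pts.append(plane(n,xy[i],14)[:2])
    pts=np.array(pts,np.float32);vx,vy,x,y=cv2.fitLine(pts,cv2.DIST_HUBER,0,.5,.01).ravel()
    r=(pts-[x,y])@[-vy,vx];return np.degrees(np.arctan2(vy,vx))%180,(x,y),np.std(r)
k=[(190,139.3),(229.3,152.4),(220.3,181.7),(179,169.3)]
for i in range(4): print("top",i,edge("top",k[i],k[(i+1)%4]))
ks=[proj("scene",np.append(plane("top",u,14)[:2],14))[0] for u in k];print(np.round(ks,1))
for i in range(4): print("scene",i,edge("scene",ks[i],ks[(i+1)%4]))
g=cv2.imread("pics/top0.png",0).astype(int);print(g[150:164,198:222])
```

```text
top 0 (np.float32(69.54287), (np.float32(666.5581), np.float32(130.10559)), np.float32(1.2631812))
top 1 (np.float32(159.19073), (np.float32(589.7119), np.float32(81.598465)), np.float32(1.1193053))
top 2 (np.float32(69.28989), (np.float32(562.538), np.float32(169.33699)), np.float32(1.3079025))
top 3 (np.float32(159.66972), (np.float32(640.4708), np.float32(225.70119)), np.float32(1.0729144))
[[271.8 161.6]
 [278.9 192.4]
 [248.2 197. ]
 [241.4 164.9]]
scene 0 (np.float32(69.68634), (np.float32(667.00037), np.float32(129.27032)), np.float32(1.019687))
scene 1 (np.float32(159.00873), (np.float32(589.4115), np.float32(75.383484)), np.float32(1.531293))
scene 2 (np.float32(68.793655), (np.float32(564.55554), np.float32(172.72826)), np.float32(1.1779469))
scene 3 (np.float32(151.00496), (np.float32(631.038), np.float32(226.70644)), np.float32(5.8716927))
[[ 29  26  26  27  22  23  21  24  22  20  35  62  83  88  87  86  87  87
   86  87  85  85  88  99]
 [ 29  24  26  24  22  26  26  24  26  20  27  50  77  85  87  87  86  86
   86  87  85  86  88  88]
 [ 27  24  25  22  25  30  39  39 
[... 478 characters left out ...]
26  25  22  33  54  78  93  98 101 104 101  82  46  27  25  36  49
   52  45  47  48  52  66]
 [ 25  25  24  24  25  31  40  48  52  54  61  62  63  44  24  22  26  33
   44  44  45  47  50  61]
 [ 20  21  24  21  24  22  25  24  22  23  27  32  42  35  33  29  27  34
   38  46  47  48  47  55]
 [ 21  20  21  19  23  24  23  21  22  18  20  29  33  37  32  33  35  33
   37  39  42  48  49  49]
 [ 23  20  21  19  16  16  15  14  22  23  30  33  35  36  33  34  36  35
   35  34  38  47  47  48]
 [ 23  18  13  17  15  12  16  19  31  42  45  40  38  38  39  38  37  37
   35  32  40  44  48  51]
 [ 42  31  26  24  22  24  28  39  57  67  63  48  43  49  44  45  41  39
   36  41  42  46  48  49]]
```

Emit:
drive_tool --pt "0 0 0 27.7 -25.9 0 1" --pt "0 0 0 27.7 -25.9 0 1" --pt "0 0 0 27.7 -25.9 0 1" --pt "0 0 0 27.7 -25.9 0 1" --pt "0 0 0 27.7 -25.9 0 1" --pt "0 0 0 27.7 -25.9 0 1" --pt "0 0 0 27.7 -25.9 0 1" --pt "0 0 0 27.7 -25.9 0 1" --pt "0 0 0 0 0 -30 1" --pt "0 0 0 0 0 -35 1" --pt "0 0 0 0 0 -30 1" --pt "0 0 0 0 0 0 1"

```text
clock: 1.6
position: [464.1, 367.1, 150.3]
ee_rot: [-179.7, -0.1, 157.0]
contact_force: [0.2, -0.1, 0.8]
finger_gap: 0.998
grasp_force: 0.0
```

Emit:
drive_tool --pt "0 0 0 1.2 0.5 -30 1" --pt "0 0 0 0 0 -25 1" --pt "0 0 0 0 0 -10 1" --pt "0 0 0 0 0 0 1" --pt "0 0 0 0 0 0 1"

```text
clock: 2.22
position: [467.3, 369.3, 89.0]
ee_rot: [179.9, 0.0, 157.0]
contact_force: [0.0, 0.1, -0.9]
finger_gap: 0.998
grasp_force: 0.0
```

Run:
```python
from h import *
o=get_obs();print(o['position'],o['ee_rot'])
im={n:camera(n)[:,:,::-1].copy() for n in("scene","top")}
a=im["scene"][95:185,150:240];b=im["top"][160:240,95:185]
cv2.imwrite("pics/g1.png",np.hstack([cv2.resize(a,(400,400),interpolation=cv2.INTER_CUBIC),cv2.resize(b,(400,400),interpolation=cv2.INTER_CUBIC)]))
```

```text
[467.2927688  369.29070464  88.96466722] [1.79902437e+02 4.52076968e-02 1.57035428e+02]
```

View pics/g1.png

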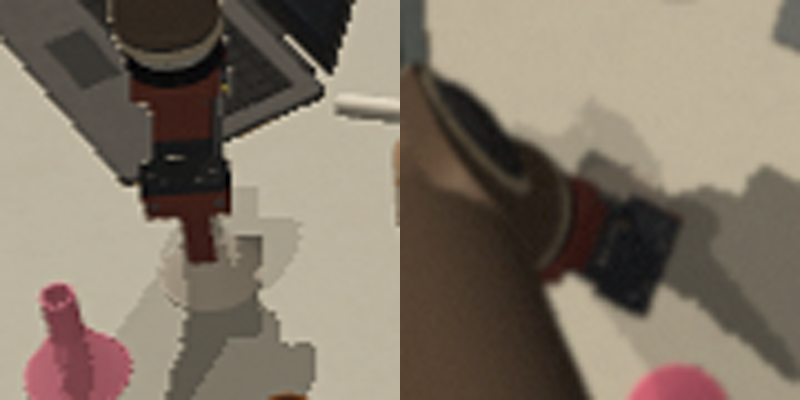

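Fingers straddle the stem in both views. Small correction, then close.

Emit:
drive_tool --pt "0 0 0 -1.3 -1.2 -4 1" --pt "0 0 0 0 0 0 1" --pt "0 0 0 0 0 0 -1" --pt "0 0 0 0 0 0 -1" --pt "0 0 0 0 0 0 -1" --pt "0 0 0 0 0 0 -1" --pt "0 0 0 0 0 0 -1" --pt "0 0 0 0 0 0 -1"

```text
clock: 3.32
position: [465.4, 367.6, 83.7]
ee_rot: [180.0, 0.0, 157.0]
contact_force: [-0.0, -0.8, 0.0]
finger_gap: 0.36
grasp_force: 0.0
```

Emit:
drive_tool --pt "0 0 0 0 0 0 -1" --pt "0 0 0 0 0 0 -1" --pt "0 0 0 0 0 0 -1"

```text
clock: 3.7
position: [465.4, 367.6, 83.7]
ee_rot: [180.0, 0.0, 157.0]
contact_force: [-0.6, 0.3, -0.6]
finger_gap: 0.316
grasp_force: 30.0
```

Emit:
drive_tool --pt "0 0 0 0 0 25 -1" --pt "0 0 0 0 0 50 -1" --pt "0 0 0 0 0 50 -1" --pt "0 0 0 0 0 50 -1" --pt "0 0 0 0 0 25 -1" --pt "3.28 -1.23 0 10.4 -34.1 3.9 -1" --pt "3.28 -1.23 0 10.4 -34.1 3.9 -1" --pt "3.28 -1.23 0 10.4 -34.1 3.9 -1" --pt "3.28 -1.23 0 10.4 -34.1 3.9 -1" --pt "3.28 -1.23 0 10.4 -34.1 3.9 -1" --pt "3.28 -1.23 0 10.4 -34.1 3.9 -1" --pt "0 0 0 0 0 0 -1"

```text
clock: 5.2
position: [528.7, 158.6, 307.3]
ee_rot: [159.0, -0.8, 156.8]
contact_force: [-0.5, 0.4, -0.8]
finger_gap: 0.313
grasp_force: 30.0
```

Run:
```python
from h import *
o=get_obs();r=R.from_euler('xyz',o['ee_rot'],degrees=True).as_matrix();print(o['position'],-r[:,2],o['joint_positions'],o['grasp_force'])
```

```text
[528.7327785  158.57645709 307.28222595] [-0.12916805 -0.334695    0.93343177] [-21.16179635   7.88298718  11.19838772 107.63404908 -23.68596234
  55.66340475  68.37808983] 29.999319347552955
```

Emit:
drive_tool --pt "3.28 -1.23 0 10.4 -34.1 3.9 -1" --pt "3.28 -1.23 0 10.4 -34.1 3.9 -1" --pt "3.28 -1.23 0 10.4 -34.1 3.9 -1" --pt "3.28 -1.23 0 10.4 -34.1 3.9 -1" --pt "0 0 0 0 0 0 -1" --pt "0 0 0 0 0 0 -1" --pt "0 0 0 0 0 0 -1"

```text
clock: 6.08
position: [569.0, 28.6, 322.7]
ee_rot: [145.0, -1.4, 157.7]
contact_force: [-0.3, 0.5, -1.3]
finger_gap: 0.316
grasp_force: 30.0
```

```bash
cat >> h.py <<'E'
yw=np.radians(69.4);s,c=np.sin(np.radians(35)),np.cos(np.radians(35))
A=np.array([-s*np.cos(yw),-s*np.sin(yw),c]);N=np.array([-np.sin(yw),np.cos(yw),0]);U=np.cross(N,A)
TIP=np.array([596.3,98.1,213.])
def rep(L):
    o=get_obs();r=R.from_euler('xyz',o['ee_rot'],degrees=True).as_matrix();ax=-r[:,2]
    m=o['position']-L*ax-TIP
    print("mouth rel tip along A %.1f, level N %.1f, in-plane U %.1f"%(m@A,m@N,m@U),"U",U.round(3),"axis err deg N,U",np.degrees([ax@N,ax@U]).round(2),"pos",o['position'].round(1),"F along A,N,U",[round(float(o['contact_force']@v),1) for v in(A,N,U)],"grip",o['grasp_force'].round(1))
    print("shift to axis:",(-(m@N)*N-(m@U)*U).round(2),"rotvec fix",np.degrees(np.cross(ax,A)).round(2))
E
python3 - <<'E'
from h import *
rep(83.7); print(proj("top",TIP),proj("scene",TIP))
im={n:camera(n)[:,:,::-1].copy() for n in("scene","top")}
a=im["scene"][110:200,220:310];b=im["top"][110:200,170:260]
cv2.imwrite("pics/g2.png",np.hstack([cv2.resize(a,(400,400),interpolation=cv2.INTER_CUBIC),cv2.resize(b,(400,400),interpolation=cv2.INTER_CUBIC)]))
E
```

```text
Traceback (most recent call last):
  File "h.py", line 25, in rep
    print("mouth rel tip along A %.1f, level N %.1f, in-plane U %.1f"%(m@A,m@N,m@U),"U",U.round(3),"axis err deg N,U",np.degrees([ax@N,ax@U]).round(2),"pos",o['position'].round(1),"F along A,N,U",[round(float(o['contact_force']@v),1) for v in(A,N,U)],"grip",o['grasp_force'].round(1))
                                                                                                                                                                                                                                                                  ^^^^^^^^^^^^^^^^^^^^^^
AttributeError: 'float' object has no attribute 'round'
```

```bash
sed -i "s/o\['grasp_force'\].round(1)/o['grasp_force']/" h.py
python3 - <<'E'
from h import *
rep(83.7); print(proj("top",TIP),proj("scene",TIP))
im={n:camera(n)[:,:,::-1].copy() for n in("scene","top")}
a=im["scene"][110:200,220:310];b=im["top"][110:200,170:260]
cv2.imwrite("pics/g2.png",np.hstack([cv2.resize(a,(400,400),interpolation=cv2.INTER_CUBIC),cv2.resize(b,(400,400),interpolation=cv2.INTER_CUBIC)]))
E
```

```text
mouth rel tip along A 49.0, level N 1.3, in-plane U 1.8 U [0.288 0.767 0.574] axis err deg N,U [-0.15 -0.03] pos [569.   28.6 322.7] F along A,N,U [-1.3, 0.5, -0.4] grip 29.999857877846807
shift to axis: [ 0.71 -1.86 -1.05] rotvec fix [-0.07 -0.1  -0.09]
[[215.04568925 156.39873255]] [[262.61762128 150.0600187 ]]
```

View pics/g2.png

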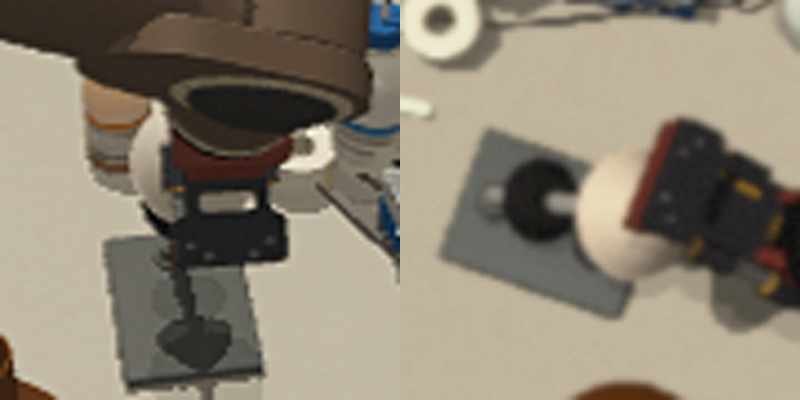

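Emit:
drive_tool --pt "0 0 0 0.7 -1.9 -1.0 -1" --pt "0 0 0 2.02 5.37 -8.19 -1" --pt "0 0 0 2.02 5.37 -8.19 -1" --pt "0 0 0 2.02 5.37 -8.19 -1" --pt "0 0 0 2.02 5.37 -8.19 -1" --pt "0 0 0 2.02 5.37 -8.19 -1" --pt "0 0 0 2.02 5.37 -8.19 -1" --pt "0 0 0 2.02 5.37 -8.19 -1" --pt "0 0 0 2.02 5.37 -8.19 -1" --pt "0 0 0 0 0 0 -1" --pt "0 0 0 0 0 0 -1"

```text
clock: 7.55
position: [586.3, 67.4, 256.3]
ee_rot: [145.0, -1.4, 157.5]
contact_force: [0.0, 0.4, 0.1]
finger_gap: 0.314
grasp_force: 30.0
```

```bash
python3 -c "
from h import *
rep(83.7)"
```

```text
mouth rel tip along A -29.8, level N -1.4, in-plane U -1.5 U [0.288 0.767 0.574] axis err deg N,U [-0.01 -0.03] pos [586.3  67.4 256.3] F along A,N,U [-0.1, 0.1, 0.4] grip 29.99962910776958
shift to axis: [-0.9   1.68  0.88] rotvec fix [-0.03  0.   -0.  ]
```

Emit:
drive_tool --pt "0 0 0 -0.9 1.7 0.9 -1" --pt "0 0 0 1.01 2.68 -4.1 -1" --pt "0 0 0 1.01 2.68 -4.1 -1" --pt "0 0 0 1.01 2.68 -4.1 -1" --pt "0 0 0 1.01 2.68 -4.1 -1" --pt "0 0 0 1.01 2.68 -4.1 -1" --pt "0 0 0 1.01 2.68 -4.1 -1" --pt "0 0 0 0 0 0 -1" --pt "0 0 0 0 0 0 -1"

```text
clock: 8.68
position: [591.4, 85.3, 232.5]
ee_rot: [145.0, -1.4, 157.5]
contact_force: [0.0, -0.2, -0.2]
finger_gap: 0.311
grasp_force: 30.0
```

```bash
python3 -c "
from h import *
rep(83.7)"
```

```text
mouth rel tip along A -59.9, level N 0.1, in-plane U 0.0 U [0.288 0.767 0.574] axis err deg N,U [-0.02 -0.03] pos [591.4  85.3 232.5] F along A,N,U [-0.1, -0.1, -0.3] grip 29.999594448599964
shift to axis: [ 0.07 -0.04 -0.01] rotvec fix [-0.03 -0.   -0.01]
```

Emit:
drive_tool --pt "0 0 0 1.01 2.68 -4.1 -1" --pt "0 0 0 1.01 2.68 -4.1 -1" --pt "0 0 0 1.01 2.68 -4.1 -1" --pt "0 0 0 1.01 2.68 -4.1 -1" --pt "0 0 0 1.01 2.68 -4.1 -1" --pt "0 0 0 1.01 2.68 -4.1 -1" --pt "0 0 0 1.01 2.68 -4.1 -1" --pt "0 0 0 0.6 1.6 -2.45 -1" --pt "0 0 0 0 0 0 -1"

```text
clock: 9.8
position: [599.0, 105.9, 201.1]
ee_rot: [145.0, -1.4, 157.5]
contact_force: [0.1, -0.3, -0.7]
finger_gap: 0.31
grasp_force: 30.0
```

```bash
python3 -c "
from h import *
rep(83.7)"
```

```text
mouth rel tip along A -98.2, level N 0.3, in-plane U -0.0 U [0.288 0.767 0.574] axis err deg N,U [-0.05 -0.03] pos [599.  105.9 201.1] F along A,N,U [-0.5, -0.2, -0.6] grip 29.99964944086969
shift to axis: [ 0.3  -0.08  0.02] rotvec fix [-0.04 -0.03 -0.03]
```

Now 2 mm steps until contact.

Emit:
drive_tool --pt "0 0 0 0.4 1.07 -1.64 -1" --pt "0 0 0 0.4 1.07 -1.64 -1" --pt "0 0 0 0.4 1.07 -1.64 -1" --pt "0 0 0 0 0 0 -1"

```text
clock: 10.3
position: [600.1, 109.1, 196.2]
ee_rot: [145.0, -1.4, 157.5]
contact_force: [0.8, -0.5, -0.9]
finger_gap: 0.315
grasp_force: 30.0
```

```bash
python3 -c "
from h import *
rep(83.7)"
```

```text
mouth rel tip along A -104.1, level N 0.3, in-plane U -0.0 U [0.288 0.767 0.574] axis err deg N,U [-0.04 -0.03] pos [600.1 109.1 196.2] F along A,N,U [-0.7, -0.9, -0.7] grip 29.99976356048137
shift to axis: [ 0.33 -0.09  0.02] rotvec fix [-0.04 -0.02 -0.03]
```

Emit:
drive_tool --pt "0 0 0 0.4 1.07 -1.64 -1" --pt "0 0 0 0.4 1.07 -1.64 -1" --pt "0 0 0 0 0 0 -1"

```text
clock: 10.68
position: [601.1, 110.0, 192.9]
ee_rot: [145.1, -1.4, 157.4]
contact_force: [-2.0, -5.4, 1.2]
finger_gap: 0.312
grasp_force: 30.0
```

Emit:
drive_tool --pt "0 0 0 0.4 1.07 -1.64 -1" --pt "0 0 0 0 0 0 -1"

```text
clock: 10.92
position: [601.4, 110.0, 192.7]
ee_rot: [145.0, -1.3, 157.4]
contact_force: [-10.0, -10.4, 14.7]
finger_gap: 0.309
grasp_force: 30.0
```

```bash
python3 -c "
from h import *
rep(83.7)"
```

```text
mouth rel tip along A -107.8, level N -0.8, in-plane U -1.0 U [0.288 0.767 0.574] axis err deg N,U [ 0.09 -0.02] pos [601.4 110.  192.7] F along A,N,U [19.7, 5.7, -2.4] grip 30.027044573798776
shift to axis: [-0.42  1.04  0.58] rotvec fix [0.   0.08 0.05]
```

Seated (at -107.8 with 20 N axial). Relieve and release.

Emit:
drive_tool --pt "0 0 0 -0.4 -1.07 1.64 -1" --pt "0 0 0 0 0 0 1" --pt "0 0 0 0 0 0 1" --pt "0 0 0 0 0 0 1" --pt "0 0 0 0 0 0 1" --pt "0 0 0 0 0 0 1" --pt "0 0 0 0 0 0 1"

```text
clock: 11.8
position: [601.0, 111.1, 193.0]
ee_rot: [145.0, -1.4, 157.5]
contact_force: [0.6, 0.1, 0.7]
finger_gap: 0.959
grasp_force: 0.0
```

Emit:
drive_tool --pt "0 0 0 -4.04 -10.74 16.4 1" --pt "0 0 0 -8.1 -21.5 32.8 1" --pt "0 0 0 -8.1 -21.5 32.8 1" --pt "0 0 0 -8.1 -21.5 32.8 1"

```text
clock: 12.3
position: [572.1, 34.1, 310.1]
ee_rot: [145.0, -1.3, 157.4]
contact_force: [-0.8, 0.7, 0.0]
finger_gap: 0.999
grasp_force: 0.0
```

Run:
```python
from h import *
rep(83.7)
im={n:camera(n)[:,:,::-1].copy() for n in("scene","top")}
a=im["scene"][110:200,220:310];b=im["top"][110:200,170:260]
cv2.imwrite("pics/g3.png",np.hstack([cv2.resize(a,(400,400),interpolation=cv2.INTER_CUBIC),cv2.resize(b,(400,400),interpolation=cv2.INTER_CUBIC)]))
```

```text
mouth rel tip along A 35.1, level N 0.0, in-plane U -0.3 U [0.288 0.767 0.574] axis err deg N,U [ 0.06 -0.02] pos [572.1  34.1 310.1] F along A,N,U [-0.2, 1.0, 0.3] grip 0.0
shift to axis: [0.13 0.22 0.18] rotvec fix [0.   0.05 0.03]
```

View pics/g3.png

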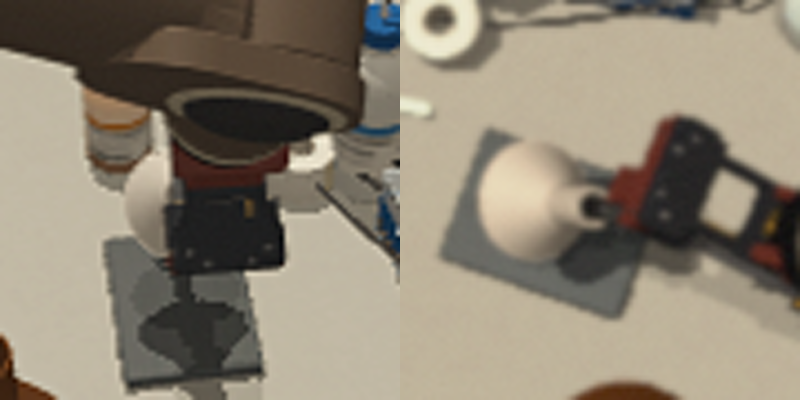

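Small funnel is home and released, straight on the arm (top view stem at about (213,157), rod showing). Now the medium one.

Emit:
drive_tool --pt "-3.28 1.23 0 -14.1 -14.3 -10.8 1" --pt "-3.28 1.23 0 -14.1 -14.3 -10.8 1" --pt "-3.28 1.23 0 -14.1 -14.3 -10.8 1" --pt "-3.28 1.23 0 -14.1 -14.3 -10.8 1" --pt "-3.28 1.23 0 -14.1 -14.3 -10.8 1" --pt "-3.28 1.23 0 -14.1 -14.3 -10.8 1" --pt "-3.28 1.23 0 -14.1 -14.3 -10.8 1" --pt "-3.28 1.23 0 -14.1 -14.3 -10.8 1" --pt "-3.28 1.23 0 -14.1 -14.3 -10.8 1" --pt "-3.28 1.23 0 -14.4 -14 -10.7 1" --pt "0 0 0 0 0 -30 1" --pt "0 0 0 0 0 0 1"

```text
clock: 13.9
position: [430.0, -106.6, 168.9]
ee_rot: [-179.9, -0.2, 157.0]
contact_force: [-0.5, -0.3, -0.2]
finger_gap: 1.0
grasp_force: 0.0
```

Emit:
drive_tool --pt "0 0 0 0 0 0 1" --pt "0 0 0 0 0 0 1"

```text
clock: 14.15
position: [432.0, -107.0, 170.9]
ee_rot: [180.0, 0.1, 157.0]
contact_force: [0.2, -0.1, -0.5]
finger_gap: 0.995
grasp_force: 0.0
```

Run:
```python
from h import *
o=get_obs();print(o['position'],o['ee_rot'],o['joint_positions'])
r=R.from_euler('xyz',o['ee_rot'],degrees=True).as_matrix();print(np.degrees(np.cross(r[:,2],[0,0,-1])))
```

```text
[ 432.03225797 -106.96397375  170.92992916] [1.79962451e+02 8.16260820e-02 1.57026119e+02] [-11.37786637  11.37377172  21.80244667 121.67661563  -5.6992383
  47.79725139  80.89062482]
[-0.00271112  0.08980749  0.        ]
```

Emit:
drive_tool --pt "0 0 0 -0.6 0.2 -20 1" --pt "0 0 0 0 0 -30 1" --pt "0 0 0 0 0 -20 1" --pt "0 0 0 0 0 -6 1" --pt "0 0 0 0 0 0 1" --pt "0 0 0 0 0 0 1" --pt "0 0 0 0 0 0 -1" --pt "0 0 0 0 0 0 -1" --pt "0 0 0 0 0 0 -1" --pt "0 0 0 0 0 0 -1" --pt "0 0 0 0 0 0 -1" --pt "0 0 0 0 0 0 -1"

```text
clock: 15.65
position: [430.8, -106.6, 94.0]
ee_rot: [180.0, -0.0, 157.0]
contact_force: [0.2, 0.1, 0.4]
finger_gap: 0.459
grasp_force: 30.0
```

Emit:
drive_tool --pt "0 0 0 0 0 0 -1" --pt "0 0 0 0 0 0 -1"

```text
clock: 15.9
position: [430.8, -106.6, 94.0]
ee_rot: [180.0, -0.0, 157.0]
contact_force: [0.7, -0.4, -0.2]
finger_gap: 0.462
grasp_force: 30.0
```

Emit:
drive_tool --pt "0 0 0 0 0 25 -1" --pt "0 0 0 0 0 55 -1" --pt "0 0 0 0 0 60 -1" --pt "0 0 0 0 0 55 -1" --pt "0 0 0 0 0 34 -1" --pt "3.28 -1.23 0 13.85 13.28 0 -1" --pt "3.28 -1.23 0 13.85 13.28 0 -1" --pt "3.28 -1.23 0 13.85 13.28 0 -1" --pt "3.28 -1.23 0 13.85 13.28 0 -1" --pt "3.28 -1.23 0 13.85 13.28 0 -1" --pt "3.28 -1.23 0 13.85 13.28 0 -1" --pt "3.28 -1.23 0 13.85 13.28 0 -1"

```text
clock: 17.4
position: [528.0, -13.4, 322.8]
ee_rot: [155.4, -1.0, 157.3]
contact_force: [-0.1, -0.4, -1.4]
finger_gap: 0.462
grasp_force: 30.0
```

Emit:
drive_tool --pt "3.28 -1.23 0 13.85 13.28 0 -1" --pt "3.28 -1.23 0 13.85 13.28 0 -1" --pt "3.28 -1.23 0 13.85 13.28 0 -1" --pt "0 0 0 0 0 0 -1" --pt "0 0 0 0 0 0 -1" --pt "0 0 0 0 0 0 -1" --pt "0 0 0 0 0 0 -1" --pt "0 0 0 0 0 0 -1"

```text
clock: 18.4
position: [569.2, 26.2, 323.2]
ee_rot: [145.0, -1.4, 157.5]
contact_force: [0.3, -0.3, -0.8]
finger_gap: 0.46
grasp_force: 30.0
```

```bash
python3 -c "
from h import *
rep(94.0)"
```

```text
mouth rel tip along A 40.4, level N 0.1, in-plane U 0.3 U [0.288 0.767 0.574] axis err deg N,U [-0.01 -0.03] pos [569.2  26.2 323.2] F along A,N,U [-0.6, -0.4, -0.6] grip 29.999710600823164
shift to axis: [-0.04 -0.27 -0.19] rotvec fix [-0.03  0.   -0.01]
```

Emit:
drive_tool --pt "0 0 0 2.02 5.37 -8.19 -1" --pt "0 0 0 2.02 5.37 -8.19 -1" --pt "0 0 0 2.02 5.37 -8.19 -1" --pt "0 0 0 2.02 5.37 -8.19 -1" --pt "0 0 0 2.02 5.37 -8.19 -1" --pt "0 0 0 2.02 5.37 -8.19 -1" --pt "0 0 0 2.02 5.37 -8.19 -1" --pt "0 0 0 2.02 5.37 -8.19 -1" --pt "0 0 0 2.02 5.37 -8.19 -1" --pt "0 0 0 2.02 5.37 -8.19 -1" --pt "0 0 0 0 0 0 -1" --pt "0 0 0 0 0 0 -1"

```text
clock: 19.9
position: [589.6, 79.7, 241.2]
ee_rot: [145.0, -1.4, 157.5]
contact_force: [-0.8, 0.0, -0.1]
finger_gap: 0.459
grasp_force: 30.0
```

```bash
python3 -c "
from h import *
rep(94.0)"
```

```text
mouth rel tip along A -59.6, level N -0.2, in-plane U 0.2 U [0.288 0.767 0.574] axis err deg N,U [-0.01 -0.03] pos [589.6  79.7 241.2] F along A,N,U [0.0, 0.8, -0.3] grip 29.999924967996776
shift to axis: [-0.28 -0.06 -0.11] rotvec fix [-0.03  0.01 -0.  ]
```

Emit:
drive_tool --pt "0 0 0 1.01 2.68 -4.1 -1" --pt "0 0 0 1.01 2.68 -4.1 -1" --pt "0 0 0 1.01 2.68 -4.1 -1" --pt "0 0 0 1.01 2.68 -4.1 -1" --pt "0 0 0 1.01 2.68 -4.1 -1" --pt "0 0 0 1.01 2.68 -4.1 -1" --pt "0 0 0 0 0 0 -1"

```text
clock: 20.78
position: [595.4, 96.2, 216.0]
ee_rot: [145.0, -1.4, 157.5]
contact_force: [0.2, -0.5, -1.0]
finger_gap: 0.463
grasp_force: 30.0
```

Emit:
drive_tool --pt "0 0 0 1.01 2.68 -4.1 -1" --pt "0 0 0 1.01 2.68 -4.1 -1" --pt "0 0 0 1.01 2.68 -4.1 -1" --pt "0 0 0 1.01 2.68 -4.1 -1" --pt "0 0 0 1.01 2.68 -4.1 -1" --pt "0 0 0 0.6 1.6 -2.45 -1" --pt "0 0 0 0 0 0 -1"

```text
clock: 21.65
position: [601.1, 111.1, 193.3]
ee_rot: [145.0, -1.4, 157.5]
contact_force: [-0.8, -0.3, -1.0]
finger_gap: 0.457
grasp_force: 30.0
```

```bash
python3 -c "
from h import *
rep(94.0)"
```

```text
mouth rel tip along A -118.1, level N 0.1, in-plane U 0.1 U [0.288 0.767 0.574] axis err deg N,U [-0.05 -0.02] pos [601.1 111.1 193.3] F along A,N,U [-0.5, 0.6, -1.1] grip 29.999914986547083
shift to axis: [ 0.08 -0.09 -0.04] rotvec fix [-0.04 -0.03 -0.03]
```

Emit:
drive_tool --pt "0 0 0 0.4 1.07 -1.64 -1" --pt "0 0 0 0.4 1.07 -1.64 -1" --pt "0 0 0 0.2 0.53 -0.82 -1" --pt "0 0 0 0 0 0 -1"

```text
clock: 22.15
position: [602.3, 113.1, 189.3]
ee_rot: [145.0, -1.4, 157.4]
contact_force: [-0.7, -1.6, -0.9]
finger_gap: 0.462
grasp_force: 30.0
```

Emit:
drive_tool --pt "0 0 0 0.4 1.07 -1.64 -1" --pt "0 0 0 0 0 0 -1"

```text
clock: 22.4
position: [602.5, 113.3, 187.6]
ee_rot: [145.1, -1.4, 157.4]
contact_force: [-2.8, -5.1, 2.6]
finger_gap: 0.464
grasp_force: 30.0
```

```bash
python3 -c "
from h import *
rep(94.0)"
```

```text
mouth rel tip along A -124.2, level N -0.5, in-plane U -1.1 U [0.288 0.767 0.574] axis err deg N,U [0.03 0.04] pos [602.5 113.3 187.6] F along A,N,U [5.4, 0.9, -3.2] grip 30.00229282071814
shift to axis: [-0.12  1.05  0.66] rotvec fix [0.04 0.01 0.02]
```

Emit:
drive_tool --pt "0 0 0 0.3 0.7 -1.2 -1" --pt "0 0 0 0 0 0 -1"

```text
clock: 22.65
position: [602.7, 113.3, 187.4]
ee_rot: [145.0, -1.3, 157.4]
contact_force: [-7.7, -8.9, 11.0]
finger_gap: 0.459
grasp_force: 30.0
```

```bash
python3 -c "
from h import *
rep(94.0)"
```

```text
mouth rel tip along A -124.4, level N -0.8, in-plane U -1.2 U [0.288 0.767 0.574] axis err deg N,U [ 0.06 -0.  ] pos [602.7 113.3 187.4] F along A,N,U [15.4, 4.1, -2.7] grip 30.008075768128037
shift to axis: [-0.39  1.16  0.67] rotvec fix [0.01 0.05 0.04]
```

Fully home (-124.4, stiff contact). Release and retract.

Emit:
drive_tool --pt "0 0 0 -0.3 -0.8 1.2 -1" --pt "0 0 0 0 0 0 1" --pt "0 0 0 0 0 0 1" --pt "0 0 0 0 0 0 1" --pt "0 0 0 0 0 0 1" --pt "0 0 0 0 0 0 1" --pt "0 0 0 0 0 0 1"

```text
clock: 23.52
position: [602.6, 114.6, 187.8]
ee_rot: [145.0, -1.4, 157.5]
contact_force: [0.0, -0.2, 0.0]
finger_gap: 0.998
grasp_force: 0.0
```

Emit:
drive_tool --pt "0 0 0 -4.04 -10.74 16.4 1" --pt "0 0 0 -8.1 -21.5 32.8 1" --pt "0 0 0 -8.1 -21.5 32.8 1" --pt "0 0 0 -8.1 -21.5 32.8 1" --pt "0 0 0 0 0 0 1" --pt "0 0 0 0 0 0 1" --pt "0 0 0 0 0 0 1"

```text
clock: 24.4
position: [573.8, 40.1, 301.6]
ee_rot: [145.0, -1.5, 157.5]
contact_force: [-0.0, -0.5, 0.4]
finger_gap: 0.997
grasp_force: 0.0
```

Run:
```python
from h import *
rep(94)
im={n:camera(n)[:,:,::-1].copy() for n in("scene","top")}
a=im["scene"][110:200,220:310];b=im["top"][110:200,170:260]
cv2.imwrite("pics/g4.png",np.hstack([cv2.resize(a,(400,400),interpolation=cv2.INTER_CUBIC),cv2.resize(b,(400,400),interpolation=cv2.INTER_CUBIC)]))
```

```text
mouth rel tip along A 14.3, level N 0.9, in-plane U -0.1 U [0.288 0.767 0.574] axis err deg N,U [-0.14 -0.01] pos [573.8  40.1 301.6] F along A,N,U [0.6, -0.2, -0.1] grip 0.0
shift to axis: [ 0.88 -0.25  0.05] rotvec fix [-0.05 -0.11 -0.08]
```

View pics/g4.png

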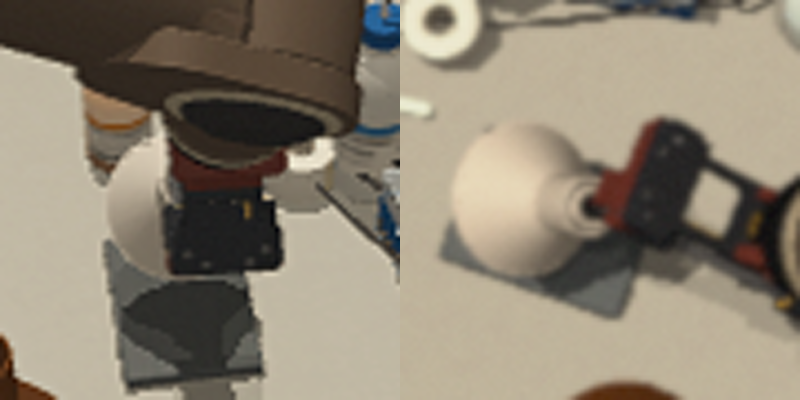

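Medium is nested, with its stem and the small stem concentric in the top view at about (213,156). Now the large one.

Emit:
drive_tool --pt "-3.28 1.23 0 -12.3 -36.9 -7.2 1" --pt "-3.28 1.23 0 -12.3 -36.9 -7.2 1" --pt "-3.28 1.23 0 -12.3 -36.9 -7.2 1" --pt "-3.28 1.23 0 -12.3 -36.9 -7.2 1" --pt "-3.28 1.23 0 -12.3 -36.9 -7.2 1" --pt "-3.28 1.23 0 -12.3 -36.9 -7.2 1" --pt "-3.28 1.23 0 -12.3 -36.9 -7.2 1" --pt "-3.28 1.23 0 -12.3 -36.9 -7.2 1" --pt "-3.28 1.23 0 -12.3 -36.9 -7.2 1" --pt "-3.28 1.23 0 -12.3 -36.9 -7.2 1" --pt "0 0 0 0 0 -30 1" --pt "0 0 0 0 0 0 1"

```text
clock: 26.0
position: [450.3, -328.4, 198.4]
ee_rot: [180.0, -0.3, 157.1]
contact_force: [-0.2, 0.2, 0.4]
finger_gap: 1.001
grasp_force: 0.0
```

Emit:
drive_tool --pt "0 0 0 0 0 0 1" --pt "0 0 0 0 0 0 1" --pt "0 0 0 0 0 0 1"

```text
clock: 26.38
position: [451.7, -329.6, 201.3]
ee_rot: [180.0, 0.1, 157.1]
contact_force: [0.8, -0.2, -1.0]
finger_gap: 0.998
grasp_force: 0.0
```

Run:
```python
from h import *
o=get_obs();print(o['position'],o['ee_rot'],o['joint_positions'])
r=R.from_euler('xyz',o['ee_rot'],degrees=True).as_matrix();print(np.degrees(np.cross(r[:,2],[0,0,-1])))
```

```text
[ 451.65490235 -329.64970197  201.30286025] [1.79989717e+02 6.64660335e-02 1.57055106e+02] [  4.95289031  21.86449645  34.10757234 105.66443423 -14.49242417
  56.74797396 112.2119817 ]
[0.01644165 0.0652162  0.        ]
```

Emit:
drive_tool --pt "0 0 0 -0.4 0 -25 1" --pt "0 0 0 0 0 -35 1" --pt "0 0 0 0 0 -25 1" --pt "0 0 0 0 0 -6 1" --pt "0 0 0 0 0 0 1" --pt "0 0 0 0 0 0 1" --pt "0 0 0 0 0 0 -1" --pt "0 0 0 0 0 0 -1" --pt "0 0 0 0 0 0 -1" --pt "0 0 0 0 0 0 -1" --pt "0 0 0 0 0 0 -1" --pt "0 0 0 0 0 0 -1"

```text
clock: 27.88
position: [450.9, -329.7, 109.7]
ee_rot: [180.0, 0.0, 157.0]
contact_force: [-0.1, 0.8, 1.0]
finger_gap: 0.609
grasp_force: 30.0
```

Emit:
drive_tool --pt "0 0 0 0 0 0 -1"

```text
clock: 28.0
position: [450.9, -329.7, 109.7]
ee_rot: [180.0, 0.0, 157.0]
contact_force: [-0.7, -0.5, 2.6]
finger_gap: 0.611
grasp_force: 30.0
```

Emit:
drive_tool --pt "0 0 0 0 0 25 -1" --pt "0 0 0 0 0 55 -1" --pt "0 0 0 0 0 60 -1" --pt "0 0 0 0 0 55 -1" --pt "0 0 0 0 0 31 -1" --pt "3.28 -1.23 0 11.5 34.7 0 -1" --pt "3.28 -1.23 0 11.5 34.7 0 -1" --pt "3.28 -1.23 0 11.5 34.7 0 -1" --pt "3.28 -1.23 0 11.5 34.7 0 -1" --pt "3.28 -1.23 0 11.5 34.7 0 -1" --pt "3.28 -1.23 0 11.5 34.7 0 -1" --pt "3.28 -1.23 0 11.5 34.7 0 -1"

```text
clock: 29.5
position: [531.5, -85.7, 335.3]
ee_rot: [155.4, -1.0, 157.2]
contact_force: [0.1, 0.2, 0.4]
finger_gap: 0.612
grasp_force: 30.0
```

Emit:
drive_tool --pt "3.28 -1.23 0 11.5 34.7 0 -1" --pt "3.28 -1.23 0 11.5 34.7 0 -1" --pt "3.28 -1.23 0 11.5 34.7 0 -1" --pt "0 0 0 0 0 0 -1" --pt "0 0 0 0 0 0 -1" --pt "0 0 0 0 0 0 -1" --pt "0 0 0 0 0 0 -1" --pt "0 0 0 0 0 0 -1"

```text
clock: 30.5
position: [565.9, 17.0, 335.7]
ee_rot: [145.0, -1.4, 157.4]
contact_force: [0.4, 0.8, -0.2]
finger_gap: 0.608
grasp_force: 30.0
```

```bash
python3 -c "
from h import *
rep(109.7)"
```

```text
mouth rel tip along A 40.5, level N -0.1, in-plane U -0.5 U [0.288 0.767 0.574] axis err deg N,U [ 0.   -0.02] pos [565.9  17.  335.7] F along A,N,U [-0.7, -0.1, 0.6] grip 29.999730871059
shift to axis: [0.07 0.45 0.31] rotvec fix [-0.02  0.01  0.  ]
```

Emit:
drive_tool --pt "0 0 0 2.02 5.37 -8.19 -1" --pt "0 0 0 2.02 5.37 -8.19 -1" --pt "0 0 0 2.02 5.37 -8.19 -1" --pt "0 0 0 2.02 5.37 -8.19 -1" --pt "0 0 0 2.02 5.37 -8.19 -1" --pt "0 0 0 2.02 5.37 -8.19 -1" --pt "0 0 0 2.02 5.37 -8.19 -1" --pt "0 0 0 2.02 5.37 -8.19 -1" --pt "0 0 0 2.02 5.37 -8.19 -1" --pt "0 0 0 2.02 5.37 -8.19 -1" --pt "0 0 0 2.02 5.37 -8.19 -1" --pt "0 0 0 1.01 2.68 -4.1 -1"

```text
clock: 32.0
position: [589.0, 79.6, 240.7]
ee_rot: [145.0, -1.4, 157.5]
contact_force: [0.0, -0.4, -1.3]
finger_gap: 0.609
grasp_force: 30.0
```

Emit:
drive_tool --pt "0 0 0 1.01 2.68 -4.1 -1" --pt "0 0 0 1.01 2.68 -4.1 -1" --pt "0 0 0 1.01 2.68 -4.1 -1" --pt "0 0 0 1.01 2.68 -4.1 -1" --pt "0 0 0 1.01 2.68 -4.1 -1" --pt "0 0 0 1.01 2.68 -4.1 -1" --pt "0 0 0 0 0 0 -1" --pt "0 0 0 0 0 0 -1"

```text
clock: 33.0
position: [595.2, 95.1, 216.9]
ee_rot: [145.0, -1.4, 157.5]
contact_force: [0.2, 0.1, -0.2]
finger_gap: 0.606
grasp_force: 30.0
```

```bash
python3 -c "
from h import *
rep(109.7)"
```

```text
mouth rel tip along A -104.7, level N -0.0, in-plane U -0.3 U [0.288 0.767 0.574] axis err deg N,U [-0.02 -0.03] pos [595.2  95.1 216.9] F along A,N,U [-0.2, -0.2, 0.0] grip 29.999870317988098
shift to axis: [0.07 0.28 0.2 ] rotvec fix [-0.03 -0.   -0.01]
```

Emit:
drive_tool --pt "0 0 0 1.01 2.68 -4.1 -1" --pt "0 0 0 1.01 2.68 -4.1 -1" --pt "0 0 0 1.01 2.68 -4.1 -1" --pt "0 0 0 1.01 2.68 -4.1 -1" --pt "0 0 0 1.01 2.68 -4.1 -1" --pt "0 0 0 1.01 2.68 -4.1 -1" --pt "0 0 0 1.01 2.68 -4.1 -1" --pt "0 0 0 0.4 1.07 -1.64 -1" --pt "0 0 0 0.2 0.53 -0.82 -1" --pt "0 0 0 0 0 0 -1" --pt "0 0 0 0 0 0 -1"

```text
clock: 34.38
position: [602.9, 115.4, 185.8]
ee_rot: [145.0, -1.4, 157.5]
contact_force: [0.4, -1.0, -0.7]
finger_gap: 0.61
grasp_force: 30.0
```

Emit:
drive_tool --pt "0 0 0 0.4 1.07 -1.64 -1" --pt "0 0 0 0 0 0 -1"

```text
clock: 34.62
position: [603.2, 115.9, 183.8]
ee_rot: [145.0, -1.4, 157.4]
contact_force: [-2.1, -4.0, 0.3]
finger_gap: 0.61
grasp_force: 30.0
```

```bash
python3 -c "
from h import *
rep(109.7)"
```

```text
mouth rel tip along A -144.5, level N -0.2, in-plane U -1.1 U [0.288 0.767 0.574] axis err deg N,U [0.01 0.01] pos [603.2 115.9 183.8] F along A,N,U [2.9, 0.5, -3.5] grip 30.000920919701457
shift to axis: [0.11 0.95 0.65] rotvec fix [0.01 0.   0.01]
```

Emit:
drive_tool --pt "0 0 0 0.4 1.07 -1.64 -1" --pt "0 0 0 0 0 0 -1"

```text
clock: 34.88
position: [603.5, 115.8, 183.6]
ee_rot: [145.0, -1.3, 157.4]
contact_force: [-9.5, -9.6, 13.7]
finger_gap: 0.608
grasp_force: 30.0
```

Emit:
drive_tool --pt "0 0 0 -0.3 -0.8 1.2 -1" --pt "0 0 0 0 0 0 1" --pt "0 0 0 0 0 0 1" --pt "0 0 0 0 0 0 1" --pt "0 0 0 0 0 0 1" --pt "0 0 0 0 0 0 1" --pt "0 0 0 0 0 0 1"

```text
clock: 35.75
position: [603.3, 116.9, 183.6]
ee_rot: [145.0, -1.4, 157.5]
contact_force: [0.2, 0.8, 0.6]
finger_gap: 0.998
grasp_force: 0.0
```

Emit:
drive_tool --pt "0 0 0 -4.04 -10.74 16.4 1" --pt "0 0 0 -8.1 -21.5 32.8 1" --pt "0 0 0 -8.1 -21.5 32.8 1" --pt "0 0 0 -8.1 -21.5 32.8 1" --pt "0 0 0 -10 -40 10 1" --pt "0 0 0 -10 -40 10 1" --pt "0 0 0 -10 -40 10 1" --pt "0 0 0 0 0 0 1" --pt "0 0 0 0 0 0 1" --pt "0 0 0 0 0 0 1"

```text
clock: 37.0
position: [544.9, -77.2, 328.4]
ee_rot: [145.0, -1.4, 157.6]
contact_force: [1.5, 0.5, -0.4]
finger_gap: 0.998
grasp_force: 0.0
```

Run:
```python
from h import *
rep(109.7)
im={n:camera(n)[:,:,::-1].copy() for n in("scene","top")}
a=im["scene"][90:210,210:330];b=im["top"][100:220,130:250]
cv2.imwrite("pics/g5.png",np.hstack([cv2.resize(a,(400,400),interpolation=cv2.INTER_CUBIC),cv2.resize(b,(400,400),interpolation=cv2.INTER_CUBIC)]))
```

```text
mouth rel tip along A 89.3, level N -13.4, in-plane U -82.9 U [0.288 0.767 0.574] axis err deg N,U [-0.1  -0.05] pos [544.9 -77.2 328.4] F along A,N,U [-0.9, -1.2, 0.6] grip 0.0
shift to axis: [11.39 68.26 47.55] rotvec fix [-0.08 -0.06 -0.06]
```

View pics/g5.png

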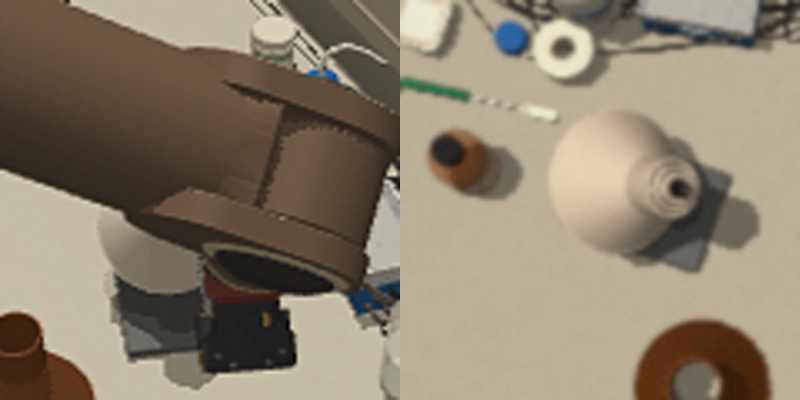

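All three are nested concentrically (stems at top crop (675,187)). The bottle hasn't moved and the robot is clear.

```bash
python3 -c "
from rig import *
print(close_job())"
```

```text
the job is handed in; nothing more can be done
None
```

The small, middle and large funnels are nested on the hook's arm in that order, each pushed home and let go before the next. I handed the job in at about 37 s with the robot clear of everything; hand-in returned no verdict. The bottle looked unmoved in the last picture. The sample pot was not rechecked, but no move went near it.

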